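Clear the microscope bench: store the sample pots, discard the vials

ROBOT

A 6-joint arm with a two-finger parallel gripper is mounted at the origin on the work surface. World frame = base frame: x ahead of the robot, y to its left, z up, the work surface at z = 0. Lengths are in mm, angles in rad, forces in N, time in s.
With the tool pointing down it reaches from about 325 to 775 mm from the base axis. Payload 5.5 kg.
Tool frame: the origin (TCP) lies midway between the tips of the shut fingers; the grasp point (between the pads) lies 19 mm behind it (robot.pinch_z is the distance from the TCP to the grasp point, in mm); z points along the fingers, y is the line along which they close (so a half turn about z gives the same grasp; the last joint's range is limited). The gripper opens to 88 mm and grips with 3 to 60 N. Pads are 20 mm wide; open, the fingers measure 115 mm over their backs; the gripper's body (75 mm by 178 mm) begins 61 mm behind the grasp point.
Start: joints at [1.226, 0.091, 1.231, -0, 1.82, -0.057], TCP at [170.31, 575.335, 222.631] pointing down, gripper open.
Joint ranges: [-2.87, 2.87], [-0.86, 2.18], [0.17, 2.46], [-1.51, 4.65], [0.06, 2.69], [-2.65, 2.65]. Speed limits (rad/s): [2.57, 2.57, 3.01, 3.14, 3.14, 3.14].

INTERFACE

Orientations are given as a unit quaternion [w, x, y, z].
In Python, from rig import robot, grip, kin, read_state, imaging, close_job gives the robot as it stands. The module is installed in compiled form; this text tells all that it offers. Calls block until the motion is done:
- robot.move_to(position, orientation): joint-space move of the TCP to a pose.
- robot.line_to(position, feed=150, rotation=None): straight line of the TCP; rotation=None keeps the orientation; feed is the mean speed in mm/s.
- robot.movej(angles): joint-space move.
- grip(opening): finger opening in mm; the grip force is fixed at half the most; returns when the fingers have stopped.
- robot.sleep(seconds).
- kin.solve_ik(position, orientation): joint angles nearest the present ones, or None.
- read_state(): the state.
- imaging.grab_frame(name): name is "side" or "top" or "wrist"; returns a dict with "image" (420x560x3 uint8, red, green, blue), "fx", "fy", "cx", "cy" (pixels), "R" (3x3) and "t" (3): a world point X has camera coordinates R X + t. Camera axes: x right, y down, z forward; pixel columns grow to the right and rows downward; lengths in mm; the calibration is good to about 2 mm. The wrist camera is an equidistant fisheye: a pixel r from the principal point sees the ray r / f radians off the axis. A picture is of the moment at which its call begins. There is no depth.
A pose or a line that the arm cannot do raises robot.IKError and nothing moves.
- close_job(): hands the job in; it is judged then, once.
The state is a dict: "clock": time; "qpos": joint angles; "joint_vel": joint speeds; "joint_efforts": joint torques, N m; "ee_pos": TCP position; "eef_rot": TCP orientation; "wrist_force": force on the tool from outside, world axes, zero at the start; "ft_torque": the same for the moment, N m; "gripper_width": finger opening in mm; "finger_force": force on a finger pad.
Only numpy, scipy, OpenCV 4.12 (cv2) and the standard library are available. Lean on these libraries where they do the work, as an engineer would, in place of code of your own. Each camera call takes 0.05 s, during which the arm holds its last target. There are 200 camera calls.

TASK

Clear the loose samples from the bench: take the lid off the white canister and lay it flat on the black mat, put every white-capped amber pot into the canister, then close the canister again with its lid seated properly. Every slim blue-capped vial goes into the grey tray, at any time; the samples are sealed, so they may stand or lie, and the number of each varies. Leave the timer, bottle, pen and tweezers where they are.

Things in the scene. Friction and masses are not known exactly. Their poses are not given: they have to be found in the camera images.
- canister: White enamelled round canister, open at the top under its lid, does not shift. Outside 160 mm across, 78 mm tall, wall 4 mm, inner floor 5 mm above its underside. Origin: centre of underside, z up. Three pots fit side by side on its floor; pots piled two high keep the lid from closing.
- lid: Loose white round lid, at first on the canister, 0.22 kg. From below: tapered plug 10 mm deep (126 mm across, 136 mm at its top; enters the 152 mm mouth), disc 168 mm across, 5 mm thick, resting on the rim, upright round black knob 30 mm across, 32 mm tall, gripped from above. 47 mm tall in all. Origin: centre of plug underside, z up; seated it is 68 mm above the canister's origin.
- tray: Open grey rectangular tray, does not shift: outside 180 mm along its x, 130 mm along its y, 35 mm tall, walls and floor 4 mm. Origin: centre of underside, z up.
- mat: Black rubber mat lying on the bench, 170 x 170 mm, 2 mm thick, does not shift. Origin: centre of underside. Empty at the start.
- pot1: Amber sample pot with a white cap: round body 38 mm across, 26 mm tall, under a hexagonal cap 38 mm across flats (44 mm over corners), 14 mm tall; 40 mm tall in all, about 50 g, closed. Stands upright at the start. Origin: centre of underside, z towards the cap; the cap's flats face +x, -x and every 60 deg from them. None if absent.
- pot2: Amber sample pot with a white cap: round body 38 mm across, 26 mm tall, under a hexagonal cap 38 mm across flats (44 mm over corners), 14 mm tall; 40 mm tall in all, about 50 g, closed. Stands upright at the start. Origin: centre of underside, z towards the cap; the cap's flats face +x, -x and every 60 deg from them. None if absent.
- pot3: Amber sample pot with a white cap: round body 38 mm across, 26 mm tall, under a hexagonal cap 38 mm across flats (44 mm over corners), 14 mm tall; 40 mm tall in all, about 50 g, closed. Stands upright at the start. Origin: centre of underside, z towards the cap; the cap's flats face +x, -x and every 60 deg from them. None if absent.
- vial1: Clear sample vial with a blue cap: round body 26 mm across, 33 mm tall, under a hexagonal cap 26 mm across flats (30 mm over corners), 15 mm tall; 48 mm tall in all, about 30 g, closed. Stands upright at the start. Origin: centre of underside, z towards the cap; the cap's flats face +x, -x and every 60 deg from them. None if absent.
- vial2: Clear sample vial with a blue cap: round body 26 mm across, 33 mm tall, under a hexagonal cap 26 mm across flats (30 mm over corners), 15 mm tall; 48 mm tall in all, about 30 g, closed. Stands upright at the start. Origin: centre of underside, z towards the cap; the cap's flats face +x, -x and every 60 deg from them. None if absent.
- vial3: Clear sample vial with a blue cap: round body 26 mm across, 33 mm tall, under a hexagonal cap 26 mm across flats (30 mm over corners), 15 mm tall; 48 mm tall in all, about 30 g, closed. Stands upright at the start. Origin: centre of underside, z towards the cap; the cap's flats face +x, -x and every 60 deg from them. None if absent.
- vial4: Clear sample vial with a blue cap: round body 26 mm across, 33 mm tall, under a hexagonal cap 26 mm across flats (30 mm over corners), 15 mm tall; 48 mm tall in all, about 30 g, closed. Stands upright at the start. Origin: centre of underside, z towards the cap; the cap's flats face +x, -x and every 60 deg from them. None if absent.
- pot1_mid (a point): Middle of pot1, on its axis 20 mm above its underside. None if absent.
- pot2_mid (a point): Middle of pot2, on its axis 20 mm above its underside. None if absent.
- pot3_mid (a point): Middle of pot3, on its axis 20 mm above its underside. None if absent.
- vial1_mid (a point): Middle of vial1, on its axis 24 mm above its underside. None if absent.
- vial2_mid (a point): Middle of vial2, on its axis 24 mm above its underside. None if absent.
- vial3_mid (a point): Middle of vial3, on its axis 24 mm above its underside. None if absent.
- vial4_mid (a point): Middle of vial4, on its axis 24 mm above its underside. None if absent.
- timer: Bystander: square grey desk timer, 55 x 55 x 18 mm, loose; origin at the centre of its underside. Not to be disturbed.
- media: Bystander: media bottle, 52 mm across, 100 mm tall, loose; origin at the centre of its underside. Not to be disturbed.
- pen: Bystander: marker pen, 120 x 11 x 11 mm, loose; origin at the centre of its underside. Not to be disturbed.
- tweezers: Bystander: steel tweezers, 130 x 8 x 6 mm, loose; origin at the centre of its underside. Not to be disturbed.

How it is judged (in metres and radians):
On the way, in this order (a step that is already met when the one before it is completed fails the run):
1. the lid lies flat on the mat, let go (horizontal distance between lid and mat below 0.05 m and height (world z) of lid below 0.01 m and angle between lid's own z axis and vertical below 0.06 rad and contact force between the fingers and lid below 0.1 N), for 0.2 s.
2. every pot is in the open canister, let go (horizontal distance between each of pot1_mid, pot2_mid, pot3_mid and canister below 0.062 m and z of each of pot1_mid, pot2_mid, pot3_mid in the frame of canister below 0.06 m and horizontal distance between lid and canister above 0.14 m and contact force between the fingers and pot1 below 0.1 N and contact force between the fingers and pot2 below 0.1 N and contact force between the fingers and pot3 below 0.1 N), for 0.2 s.
At the end, for the whole second after the job is handed in: Pots inside the canister: middle within 62 mm of its axis, under 60 mm above its underside. Vials in the tray: middle within 80 mm (x), 55 mm (y) of its centre, under 36 mm above its underside. Lid seated: within 12 mm of the axis, origin under 72 mm up, tilt under 0.06 rad. All still (horizontal distance between each of pot1_mid, pot2_mid, pot3_mid and canister below 0.062 m and z of each of pot1_mid, pot2_mid, pot3_mid in the frame of canister below 0.06 m and x of vial1_mid in the frame of tray between -0.08 and 0.08 m and y of vial1_mid in the frame of tray between -0.055 and 0.055 m and z of each of vial1_mid, vial2_mid, vial3_mid, vial4_mid in the frame of tray below 0.036 m and x of vial2_mid in the frame of tray between -0.08 and 0.08 m and y of vial2_mid in the frame of tray between -0.055 and 0.055 m and x of vial3_mid in the frame of tray between -0.08 and 0.08 m and y of vial3_mid in the frame of tray between -0.055 and 0.055 m and x of vial4_mid in the frame of tray between -0.08 and 0.08 m and y of vial4_mid in the frame of tray between -0.055 and 0.055 m and horizontal distance between lid and canister below 0.012 m and z of lid in the frame of canister below 0.072 m and angle between lid's own z axis and vertical below 0.06 rad and linear speed of each of pot1, pot2, pot3, vial1, vial2, vial3, vial4, lid below 0.02 m/s); the robot touches nothing.
It fails at once if a bystander (timer, bottle, pen or tweezers) is pushed more than 40 mm from its place (distance of any of timer, media, pen, tweezers from where it was at the start of the episode above 0.04 m).
Of pot1, pot2, pot3, vial1, vial2, vial3, vial4 only 5 to 7 are there at a start; the rules pass over those that are not, and their reading is None.
At some moment in a run one of pot1, pot2, pot3, vial1, vial2, vial3, vial4 may be knocked a few centimetres aside while the robot is not near it.
Once in a run the grip may slacken for a moment while it holds something.
It also fails if it takes over 210 s, if anything falls off the work surface, if the arm or the gripper's body presses on something with over 40 N, if the wrist force passes 120 N, or if a joint passes its speed limit or range.

## Working session

There is one attempt and no reset: what is moved stays moved. The work goes in short steps, each a Python script; the robot and the scene stay as the last script left them, time stands still between calls to the robot, and variables do not carry over. Pictures are saved under pics/ and viewed, at most 14 in all, crops included, and the job is handed in when it is done.

```bash
mkdir -p pics; python3 - <<'E'
from rig import *
import cv2,numpy as np
for n in("top","side"):
    f=imaging.grab_frame(n); cv2.imwrite(f"pics/{n}0.png",cv2.resize(f["image"][:,:,::-1],(800,600),interpolation=cv2.INTER_CUBIC))
    np.savez(f"pics/{n}0.npz",**f)
    print(n,f["fx"],f["fy"],f["cx"],f["cy"],np.round(f["R"],3).tolist(),np.round(f["t"],1), np.round(-f["R"].T@f["t"]))
s=read_state();print(s)
E
```

```text
top 493.17102524953197 493.17102524953197 266.4945763023389 199.37718674198806 [[-0.003, -1.0, -0.008], [-0.991, 0.004, -0.137], [0.137, 0.007, -0.991]] [   9.2  520.4 1592.2] [ 298.   -4. 1648.]
side 423.20237395371055 423.20237395371055 269.39804691338037 208.97535061909826 [[0.723, -0.691, 0.0], [-0.47, -0.493, -0.732], [0.506, 0.529, -0.681]] [-410.9  298.6  880.5] [  -8. -603.  818.]
{'clock': 0.1, 'qpos': array([ 1.22630491e+00,  9.17677006e-02,  1.23172354e+00, -4.60176961e-06,
        1.81984571e+00, -5.67027158e-02]), 'joint_vel': array([ 0.00129757, -0.00172284, -0.00424199,  0.00054552, -0.00043973,
        0.00117541]), 'joint_efforts': array([ 2.19322275e-03, -4.47854841e+01, -4.07568097e+01,  6.99191890e-02,
        2.85291940e-02, -9.70827386e-05]), 'ee_pos': array([170.21232647, 575.06657015, 221.65315525]), 'eef_rot': array([-1.71593849e-04,  1.43398798e-01,  9.89664602e-01, -8.55104593e-04]), 'wrist_force': array([-0.28037982, -0.01064749, -0.0332273 ]), 'ft_torque': array([ 0.04437379, -0.02868804,  0.02711149]), 'finger_force': 0.0, 'gripper_width': 87.89411338965601}
```

View pics/top0.png

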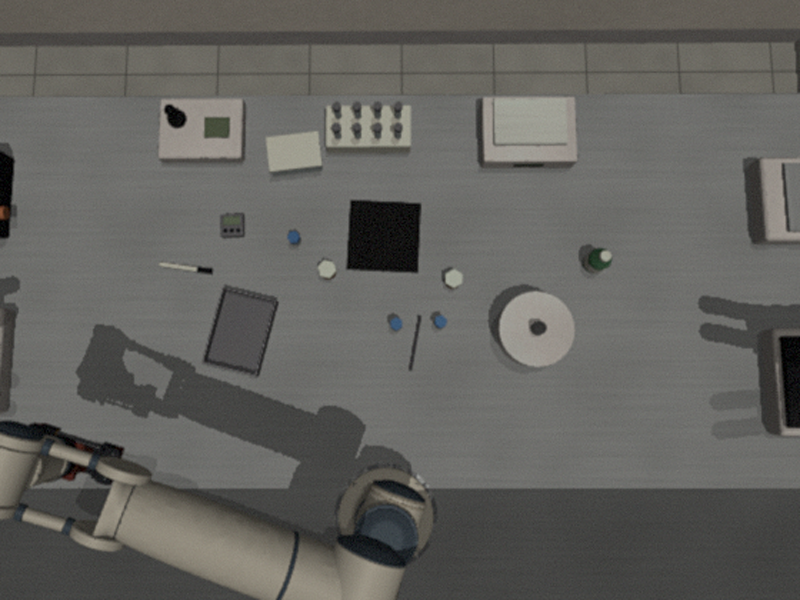

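View pics/side0.png

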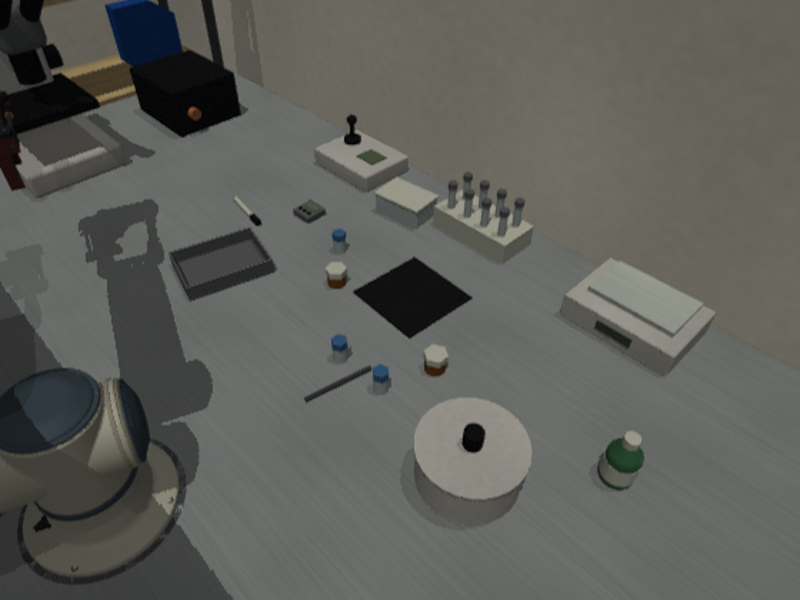

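The top view shows two pots at view pixels (327,269) and (453,278), and three vials at (294,237), (396,323) and (440,320). The lid knob is at (538,327), the mat centre at (384,236) and the tray at (241,331). The bystanders are the pen at (186,268), the timer at (232,225), the tweezers at (415,343) and the bottle at (599,259). The side view shows the same five samples.

```bash
cat > h.py <<'E'
from rig import *
import cv2,numpy as np
def ray(f,uv,fish=False):
    x=(uv[0]-f["cx"])/f["fx"];y=(uv[1]-f["cy"])/f["fy"]
    if fish:
        r=np.hypot(x,y); s=np.sinc(r/np.pi); d=np.array([x*s,y*s,np.cos(r)])
    else: d=np.array([x,y,1.])
    R=np.array(f["R"]);return -R.T@f["t"],R.T@d
def at(f,uv,z,fish=False):
    o,d=ray(f,uv,fish);return o+d*(z-o[2])/d[2]
def proj(f,X,fish=False):
    c=np.array(f["R"])@np.array(X,float)+f["t"]
    if fish:
        r=np.hypot(c[0],c[1]);th=np.arctan2(r,c[2]);c=np.array([c[0]/r*th,c[1]/r*th,1]) if r else np.array([0,0,1.])
    return np.array([f["cx"]+f["fx"]*c[0]/c[2],f["cy"]+f["fy"]*c[1]/c[2]])
def down(yaw):  # finger closing line (tool y) along world direction yaw
    # tool z=-Z ; y=(c,s,0); x=y x z
    from scipy.spatial.transform import Rotation as Ro
    y=np.array([np.cos(yaw),np.sin(yaw),0]);z=np.array([0,0,-1.]);x=np.cross(y,z)
    q=Ro.from_matrix(np.stack([x,y,z],1)).as_quat();return q[[3,0,1,2]]
E
python3 - <<'E'
from h import *
T=np.load("pics/top0.npz");S=np.load("pics/side0.npz")
k=.7
def P(n,uv,z,suv=None):
    p=at(T,np.array(uv)*k,z); print(n,p.round(1),np.hypot(*p[:2]).round(), "" if suv is None else at(S,np.array(suv)*k,z).round(1), "side pred",(proj(S,p)/k).round())
P("potA",(327,269),40,(336,268));P("potB",(453,278),40,(436,352))
P("vA",(294,237),48,(339,234));P("vB",(396,323),48,(340,341));P("vC",(440,320),48,(381,373))
P("knob",(538,327),110,(474,430));P("mat",(384,236),2,(412,296))
for c in [(225,287),(277,297),(257,375),(204,362)]:P("tray",c,35)
P("timer",(232,225),18);P("bottle",(599,256),100);P("penL",(160,265),11);P("penR",(212,270),11);P("twz1",(419,317),6);P("twz2",(410,370),6)
for y in(0,1.57): print(kin.solve_ik([400,0,420],down(y)))
E
```

```text
potA [557.3 131.7  40. ] 573.0 [561.7 134.7  40. ] side pred [335. 270.]
potB [ 535.2 -159.2   40. ] 558.0 [ 540.7 -156.6   40. ] side pred [435. 354.]
vA [631.4 208.2  48. ] 665.0 [632.8 208.   48. ] side pred [338. 234.]
vB [430.9 -27.1  48. ] 432.0 [433.1 -28.4  48. ] side pred [339. 341.]
vC [ 437.5 -127.2   48. ] 456.0 [ 435.1 -130.1   48. ] side pred [381. 371.]
knob [ 416.1 -336.   110. ] 535.0 [ 422.5 -332.6  110. ] side pred [473. 434.]
mat [ 6.425e+02 -3.000e-01  2.000e+00] 642.0 [643.  -0.   2.] side pred [412. 296.]
tray [516.8 368.1  35. ] 634.0  side pred [251. 229.]
tray [493.1 247.2  35. ] 552.0  side pred [275. 259.]
tray [314.5 289.6  35. ] 428.0  side pred [187. 289.]
tray [344.3 411.3  35. ] 536.0  side pred [169. 254.]
timer [667.2 359.5  18. ] 758.0  side pred [308. 210.]
bottle [ 574.6 -478.9  100. ] 748.0  side pred [624. 435.]
penL [573.  528.8  11. ] 780.0  side pred [233. 198.]
penR [560.6 405.5  11. ] 692.0  side pred [259. 222.]
twz1 [448.3 -81.5   6. ] 456.0  side pred [368. 369.]
twz2 [325.4 -59.4   6. ] 331.0  side pred [304. 401.]
[-8.51026884e-02 -2.92672577e-01  1.22430341e+00 -4.44089210e-16
  2.20996182e+00 -8.51026884e-02]
[-8.51026884e-02 -2.92672577e-01  1.22430341e+00 -4.44089210e-16
  2.20996182e+00 -1.65510269e+00]
```

```bash
python3 - <<'E'
from h import *
robot.move_to([430,20,440],down(0))
f=imaging.grab_frame("wrist");np.savez("pics/w1.npz",**f)
cv2.imwrite("pics/w1.png",cv2.resize(f["image"][:,:,::-1],(800,600),interpolation=cv2.INTER_CUBIC))
g=imaging.grab_frame("top");cv2.imwrite("pics/top1.png",cv2.resize(g["image"][:,:,::-1],(800,600),interpolation=cv2.INTER_CUBIC))
print(f["fx"],f["cx"],f["cy"],np.round(f["R"],3).tolist(),(-f["R"].T@f["t"]).round())
for n,p in dict(potA=(557,132,40),potB=(535,-159,40),vA=(631,208,48),vB=(431,-27,48),vC=(437,-127,48),knob=(416,-336,110)).items(): print(n,(proj(f,p,True)/.7).round())
E
```

```text
325.19226210127806 278.09359778168255 213.9280083203164 [[1.0, 0.002, -0.001], [0.002, -0.961, 0.275], [-0.0, -0.275, -0.961]] [430.  97. 603.]
potA [503. 150.]
potB [476. 373.]
vA [562.  93.]
vB [398. 278.]
vC [403. 354.]
knob [387. 511.]
```

View pics/w1.png

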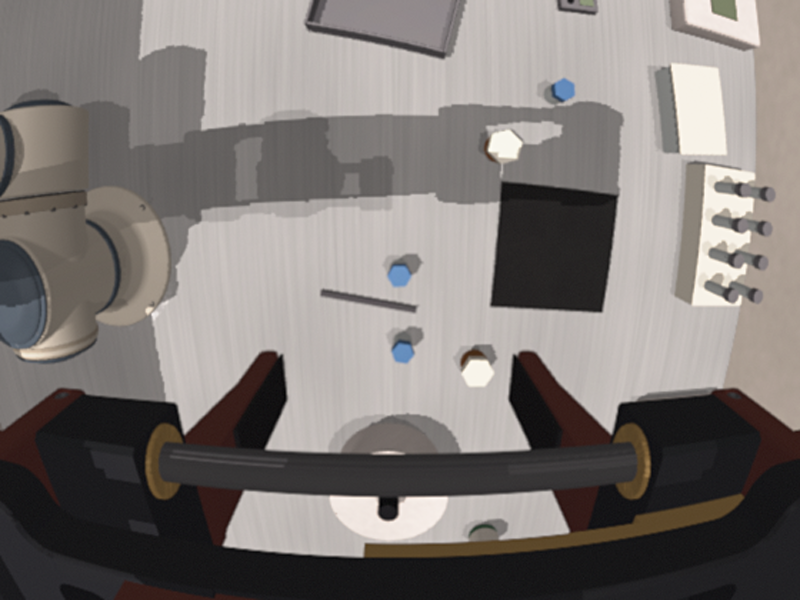

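View pics/top1.png

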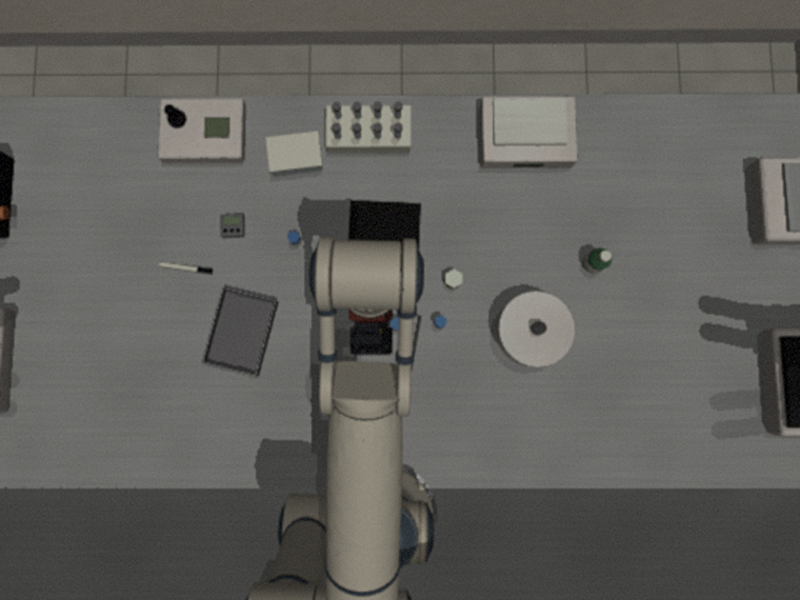

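The wrist view shows no samples beyond those five. The second top view shows that the arm hid none at the start, so there are two pots and three vials. The lid goes first.

```bash
cat >> h.py <<'E'
from scipy.optimize import least_squares
COL=dict(knob=lambda h:(h[...,2]<60),pot=lambda h:(h[...,2]>185)&(h[...,1]<60),vial=lambda h:(h[...,0]>95)&(h[...,0]<130)&(h[...,1]>90))
ZT=dict(knob=115,pot=40,vial=48); R0=dict(knob=15,pot=19,vial=13)
def look(kind,xy,name,yaw=0.,zt=None,h=140):
    """camera straight above xy; returns centre, flat direction, size, rms"""
    zt=zt or ZT[kind]; tx=np.array([-np.sin(yaw),np.cos(yaw)])
    p=np.array(xy)-77*tx
    robot.move_to([p[0],p[1],zt+h],down(yaw)); robot.sleep(.3)
    f=imaging.grab_frame("wrist"); im=f["image"]; uv=proj(f,[*xy,zt],True)
    hsv=cv2.cvtColor(im,cv2.COLOR_RGB2HSV); m=COL[kind](hsv).astype(np.uint8)
    x0,y0=np.maximum(0,(uv-75).astype(int)); w=np.zeros_like(m); w[y0:y0+150,x0:x0+150]=1; m*=w
    cs,_=cv2.findContours(m,cv2.RETR_EXTERNAL,cv2.CHAIN_APPROX_NONE)
    cv2.imwrite(f"pics/{name}.png",cv2.resize(im[y0:y0+150,x0:x0+150,::-1],(600,600),interpolation=cv2.INTER_CUBIC))
    if not cs: return None
    c=max(cs,key=cv2.contourArea)[:,0,:]
    P=np.array([at(f,q,zt,True)[:2] for q in c]); c0=P.mean(0)
    if kind=="knob":
        s=least_squares(lambda v:np.hypot(*(P-v[:2]).T)-v[2],[*c0,15],loss="soft_l1"); return s.x[:2],None,s.x[2],np.sqrt(2*s.cost/len(P)),len(P)
    def res(v):
        a=v[3]+np.arange(6)*np.pi/3; return ((P-v[:2])@np.array([np.cos(a),np.sin(a)])).max(1)-v[2]
    b=min((least_squares(res,[*c0,R0[kind],t],loss="soft_l1") for t in np.radians([-20,0,20])),key=lambda s:s.cost)
    return b.x[:2],b.x[3],b.x[2],np.sqrt(2*b.cost/len(P)),len(P)
E
python3 - <<'E'
from h import *
r=look("knob",(417,-335),"knob");print(r)
f=imaging.grab_frame("wrist");cv2.imwrite("pics/knobfull.png",cv2.resize(f["image"][:,:,::-1],(800,600)));print((proj(f,(417,-335,115),True)/.7).round())
E
```

```text
(array([ 416.78984504, -335.78135975]), None, np.float64(13.532580953396154), np.float64(0.2722367364889825), 83)
[397. 175.]
```

View pics/knobfull.png

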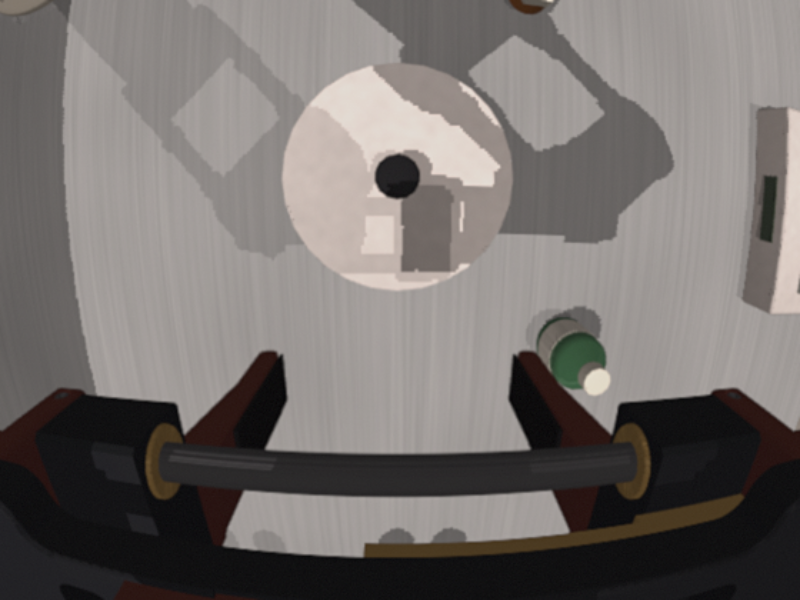

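The lid and knob are centred at (397,175), which agrees with the top view, and the fitted circle is consistent. Now I'll grasp the lid.

```bash
cat >> h.py <<'E'
def st(tag=""):
    s=read_state();print(tag,"t%.1f w%.1f f%.1f F%s"%(s["clock"],s["gripper_width"],s["finger_force"],np.round(s["wrist_force"],1)),s["ee_pos"].round(1));return s
E
python3 - <<'E'
from h import *
x,y=416.8,-335.8; q=down(0)
robot.move_to([x,y,150],q); grip(60); robot.line_to([x,y,87],feed=80); st("pre")
grip(20); st("grip")
robot.line_to([x,y,190],feed=80); s=st("up")
if s["gripper_width"]>25:
    robot.move_to([642.5,0,130],q); s=st("over mat")
    if s["gripper_width"]>25:
        robot.line_to([642.5,0,24],feed=80); st(); robot.line_to([642.5,0,20.5],feed=15); st("low")
        grip(60); robot.line_to([642.5,0,150],feed=150); robot.sleep(.3); st("rel")
f=imaging.grab_frame("wrist");cv2.imwrite("pics/lid1.png",f["image"][:,:,::-1]);np.savez("pics/lid1.npz",**f)
E
```

```text
pre t6.8 w59.6 f0.0 F[-0.5  0.3 -0. ] [ 417.  -336.    87.6]
grip t7.4 w29.4 f30.0 F[-0.8  0.5  1.1] [ 416.9 -335.9   87.2]
up t8.8 w30.0 f3.0 F[-0.6 -0.3 -2.9] [ 416.6 -335.6  189.2]
over mat t10.3 w29.1 f30.0 F[ 0.1 -0.1 -1.5] [642.5  -1.3 130.4]
 t11.8 w29.4 f30.0 F[-0.1 -0.3 -2.3] [643.   -0.   24.9]
low t12.2 w29.6 f30.0 F[-0.9 -0.1  1.3] [643.   -0.   21.2]
rel t14.2 w59.9 f0.0 F[ 0.3  0.1 -0.1] [642.2  -0.  149.2]
```

View pics/lid1.png

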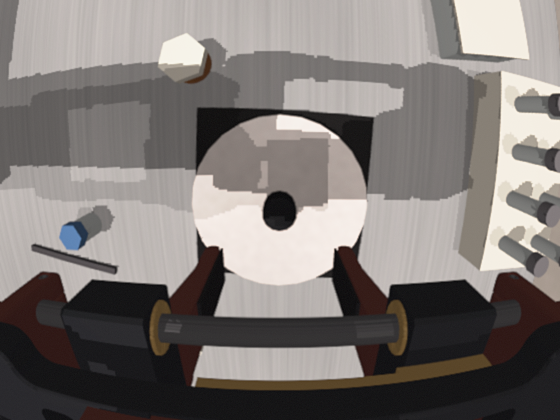

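The lid lies centred on the mat, with its disc at (279,199). The grip slackened once during the lift, but the lid stayed held. Next is the canister rim, then the pots.

```bash
python3 - <<'E'
from h import *
print(look("pot",(557,133),"potA")); print(look("pot",(537,-158),"potB"))
p=np.array([417,-336.])-[0,77]
robot.move_to([p[0],p[1],260],down(0));robot.sleep(.3);f=imaging.grab_frame("wrist")
cv2.imwrite("pics/can.png",f["image"][:,:,::-1]);np.savez("pics/can.npz",**f)
a,b=cv2.imread("pics/potA.png"),cv2.imread("pics/potB.png");im=np.hstack([cv2.resize(i,(400,400)) for i in(a,b)])
c=cv2.resize(f["image"][:200,100:460,::-1],(360,200));d=np.zeros((200,800,3),np.uint8);d[:,:360]=c
cv2.imwrite("pics/comb1.png",np.vstack([im,d]))
E
```

```text
(array([531.73124046, 194.0630239 ]), np.float64(0.5939768791089938), np.float64(30.4137994369234), np.float64(4.580411137363998), 316)
(array([ 525.65317178, -164.07617109]), np.float64(-0.08736305338286368), np.float64(8.770868465480863), np.float64(1.519046073034677), 72)
```

View pics/comb1.png

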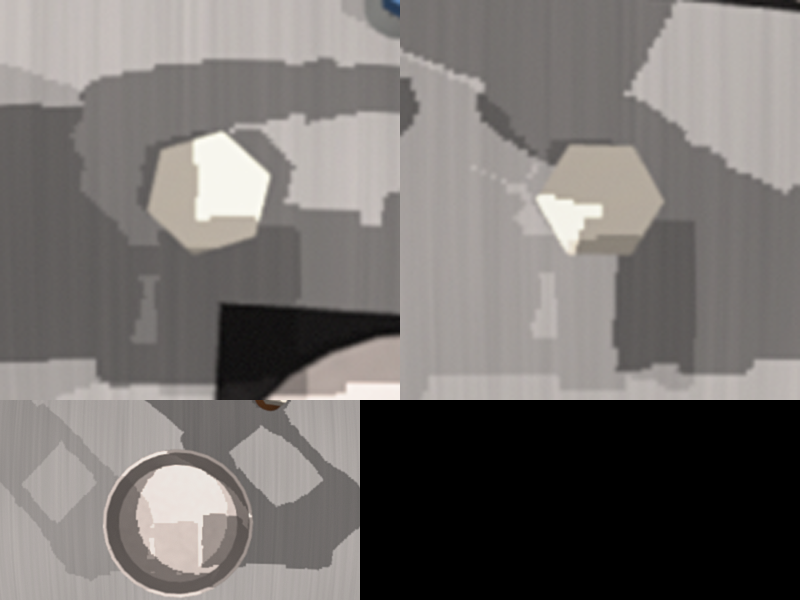

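Both crops show the hexagons clearly despite the shadows. PotA is centred at (208,192) with its first vertex near 16.5°. PotB is centred at (202,200) with its first vertex near 0°. The open canister's rim is centred at about (277,123) in the raw frame. The white mask was fooled by the shadows, so I'll use the vertices I read off.

```bash
cat >> h.py <<'E'
def pick(x,y,yaw,z,opening,lift=150):
    robot.move_to([x,y,max(lift,110)],down(yaw)); grip(opening)
    robot.line_to([x,y,z],feed=100); grip(10); robot.line_to([x,y,lift],feed=120); return st("picked")
def place(x,y,yaw,z,opening,top=150):
    robot.move_to([x,y,top],down(yaw)); s=st("over"); robot.line_to([x,y,z+8],feed=120); robot.line_to([x,y,z],feed=20); st("low")
    grip(opening); robot.line_to([x,y,top],feed=150); return s
E
python3 - <<'E'
from h import *
F=np.load("pics/can.npz")
pts=np.array([at(F,q,78,True)[:2] for q in [(204,123.5),(351,123.5),(277.5,50),(277.5,197)]]);print(pts.round(1))
c=np.array([(pts[0,0]+pts[1,0])/2,(pts[2,1]+pts[3,1])/2]);print("can",c)
s=pick(537.6,-158,-np.pi/6,11,62)
if s["gripper_width"]>30:
    place(c[0],c[1]-31,0,18,52)
    s=pick(560.5,135.7,-.235,11,62)
    if s["gripper_width"]>30: place(c[0],c[1]+31,0,18,52)
robot.move_to([c[0],c[1]-77,260],down(0));robot.sleep(.3);f=imaging.grab_frame("wrist")
cv2.imwrite("pics/can2.png",cv2.resize(f["image"][:,:,::-1],(800,600)));np.savez("pics/can2.npz",**f)
E
```

```text
[[ 338.3 -334.8]
 [ 494.8 -334.5]
 [ 416.4 -257. ]
 [ 416.8 -415.7]]
can [ 416.57328443 -336.34129719]
picked t22.6 w37.7 f30.0 F[-0.4 -0.5 -0.2] [ 537.2 -157.9  148.8]
over t23.5 w37.6 f30.0 F[-0.6 -0.5  0.5] [ 416.9 -366.8  149.6]
low t25.3 w37.6 f30.0 F[-0.   0.4 -0.2] [ 416.5 -367.3   17.8]
picked t32.4 w37.6 f30.0 F[ 0.7 -0.1 -0.6] [560.1 135.6 148.8]
over t34.1 w37.9 f30.0 F[-0.4  0.2 -0.2] [ 417.  -304.8  150. ]
low t35.8 w37.4 f30.0 F[-0.1 -0.8 -0.2] [ 416.5 -305.3   17.9]
```

View pics/can2.png

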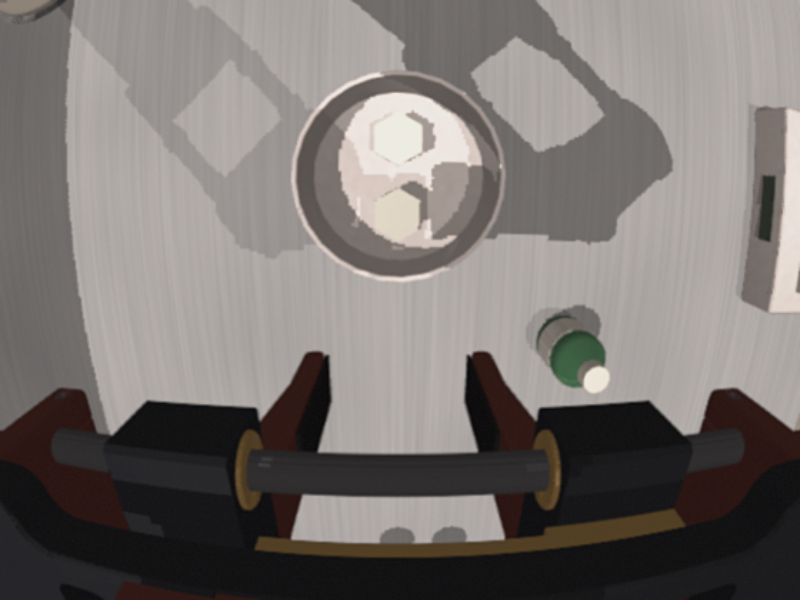

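Both pots stand in the canister, with their caps at (398,137) and (398,213). Now the lid goes back on.

```bash
python3 - <<'E'
from h import *
r=look("knob",(643,0),"knob2",zt=49);print(r)
k=r[0]
if abs(r[2]-13.6)<1 and np.hypot(k[0]-643,k[1])<8:
    s=pick(k[0],k[1],0,22,60,lift=130)
    if 25<s["gripper_width"]<33:
        robot.line_to([k[0],k[1],190]); robot.move_to([416.6,-336.1,190],down(0)); robot.sleep(.3); s=st("over")
        if 25<s["gripper_width"]<33:
            robot.line_to([416.6,-336.1,100],feed=80);robot.line_to([416.6,-336.1,88.3],feed=20);st("low")
            grip(60);st("rel");robot.line_to([416.6,-336.1,160],feed=120)
            print(look("knob",(416.6,-336.1),"knob3"))
f=imaging.grab_frame("wrist");cv2.imwrite("pics/lid2.png",cv2.resize(f["image"][:,:,::-1],(800,600)))
E
```

```text
(array([598.25737386,  47.68748634]), None, np.float64(25.966421892053628), np.float64(2.6741829725106943), 143)
```

View pics/lid2.png

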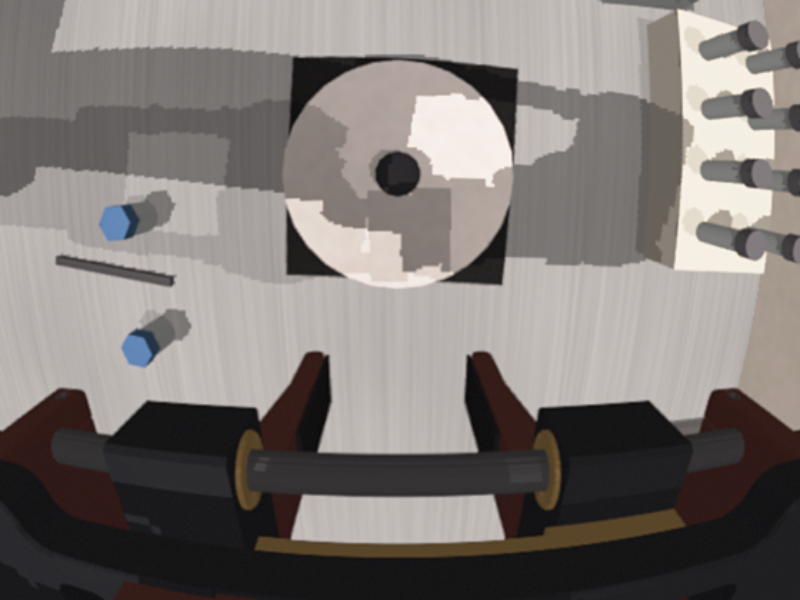

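The guard stopped the move because the mask had caught the mat's corners. The knob is at (398,174) in the picture, which puts it at about (643.3,0), so I'll use that.

```bash
python3 - <<'E'
from h import *
f=imaging.grab_frame("wrist");k=at(f,np.array([398,174])*.7,49,True);print(k.round(1))
s=pick(k[0],k[1],0,22,60,lift=130)
if 25<s["gripper_width"]<33:
    robot.line_to([k[0],k[1],190]); robot.move_to([416.6,-336.1,190],down(0)); robot.sleep(.3); s=st("over")
    if 25<s["gripper_width"]<33:
        robot.line_to([416.6,-336.1,100],feed=80);robot.line_to([416.6,-336.1,88.3],feed=20);st("low")
        grip(60);st("rel");robot.line_to([416.6,-336.1,160],feed=120)
        print(look("knob",(416.6,-336.1),"knob3"))
f=imaging.grab_frame("wrist");np.savez("pics/lid3.npz",**f);cv2.imwrite("pics/lid3.png",cv2.resize(f["image"][:,:,::-1],(800,600)))
E
```

```text
[ 6.432e+02 -2.000e-01  4.900e+01]
picked t44.0 w29.5 f30.0 F[-0. -0. -3.] [ 6.427e+02 -1.000e-01  1.286e+02]
over t46.4 w29.7 f30.0 F[-0.5  0.3 -2.8] [ 417.1 -335.7  189.9]
low t48.4 w29.4 f30.0 F[ 0.1 -1.4 -1.7] [ 416.6 -336.1   88.2]
rel t49.0 w60.0 f0.0 F[-0.4 -0.5 -0.4] [ 416.6 -336.1   88.3]
(array([ 416.49416339, -335.82727082]), None, np.float64(13.458669722738554), np.float64(0.281157192114379), 83)
```

View pics/lid3.png

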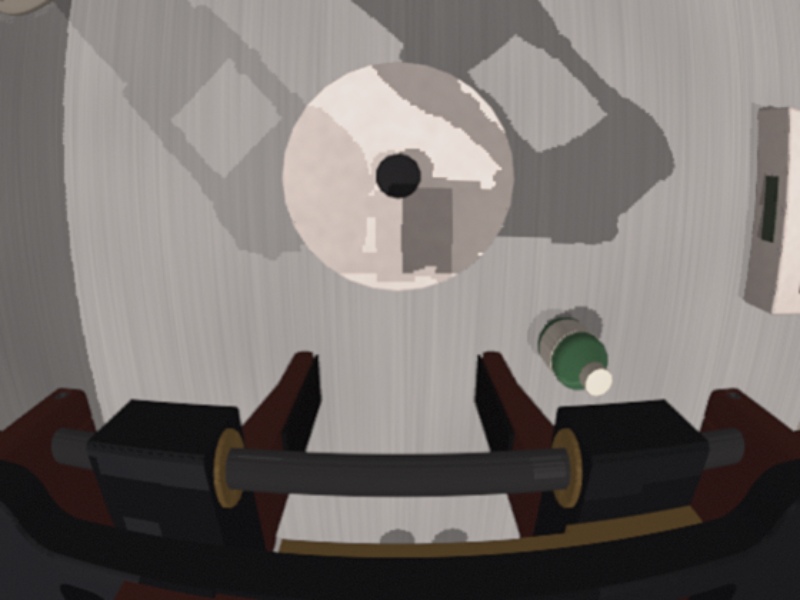

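The lid is seated: the knob at (398,175) and the disc look exactly as they did at the start. Now the vials, each measured just before its grasp.

```bash
python3 - <<'E'
from h import *
u=np.array([np.cos(-.234),np.sin(-.234)]);tc=np.array([417.2,329.])
for n,xy,o in (("vC",(437,-128),-45),("vB",(432,-28),0),("vA",(631,208),45)):
    r=look("vial",xy,n); print(n,r)
    if r is None or not 11.3<r[2]<13.7 or r[3]>.9: print("bad fit");break
    r=look("vial",r[0],n+"b") if np.hypot(*(r[0]-xy))>10 else r
    yaw=(r[1]+np.pi/6)%(np.pi/3)-np.pi/6
    s=pick(*r[0],yaw,17,46)
    if s["gripper_width"]<20: print("miss");break
    p=tc+o*u; s=place(*p,1.337,22,44)
    if s["gripper_width"]<20: print("lost");break
robot.move_to([417,240,300],down(0));robot.sleep(.3)
f=imaging.grab_frame("wrist");cv2.imwrite("pics/tray.png",cv2.resize(f["image"][:,:,::-1],(800,600)))
robot.move_to([500,0,400],down(0)); robot.movej([-1.9,0.09,1.23,0,1.82,0]) if 0 else None
E
```

```text
vC (array([ 436.12216155, -125.17777187]), np.float64(0.3482251748974889), np.float64(11.978093652081997), np.float64(0.29852131068987453), 80)
picked t56.1 w25.9 f30.0 F[-0.2 -0.3 -1.1] [ 435.7 -125.   149. ]
over t57.8 w25.5 f30.0 F[-0.1  0.2 -0.9] [373.9 338.7 150. ]
low t59.5 w25.9 f30.0 F[-0.1 -0.2 -0.1] [373.4 339.4  21.9]
vB (array([431.33086798, -24.38969076]), np.float64(-0.5007487888179427), np.float64(12.158581145570972), np.float64(0.2846006578170428), 81)
picked t67.1 w25.7 f30.0 F[ 0.7  0.3 -0.8] [430.9 -24.3 149. ]
over t68.5 w25.7 f30.0 F[ 0.4  0.2 -0. ] [417.5 328.3 149.8]
low t70.2 w25.6 f30.0 F[1.1 0.8 0.2] [417.1 328.9  21.9]
vA (array([633.45583902, 213.88058422]), np.float64(0.05692104724724376), np.float64(12.144193421871908), np.float64(0.28982532754365037), 83)
picked t77.1 w25.7 f30.0 F[ 1.1 -0.2 -0.3] [633.  213.8 148.6]
over t78.0 w25.8 f30.0 F[-0.5 -0.9  0.2] [461.3 318.3 149.7]
low t79.7 w25.8 f30.0 F[ 0.4  0.6 -0.6] [460.9 318.5  21.8]
```

View pics/tray.png

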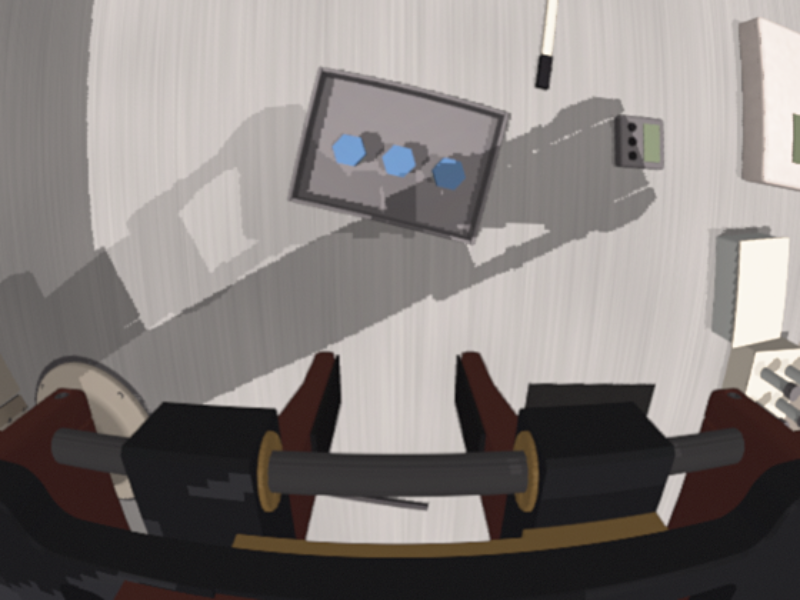

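All three vials stand in the tray, at (348,149), (399,159) and (448,172). I'll take one last overall look.

```bash
python3 - <<'E'
from h import *
f=imaging.grab_frame("side");cv2.imwrite("pics/side9.png",cv2.resize(f["image"][:,:,::-1],(800,600)))
E
```

```text
(no output)
```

View pics/side9.png

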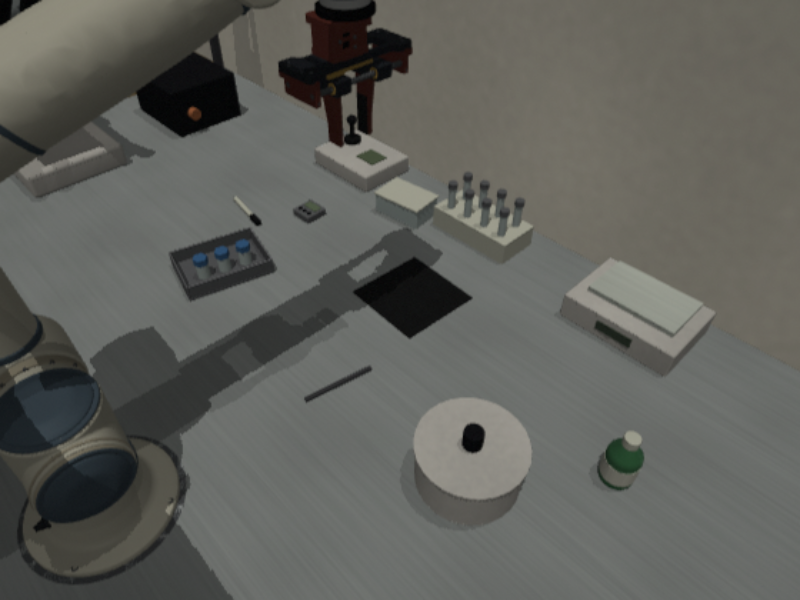

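The bench is clear. The lid is level, with its knob at (474,437), the three vials are in the tray around (222,258), and the bystanders have not moved. I'll hand the job in.

```bash
python3 -c "
from rig import *
print(close_job())"
```

```text
the job is handed in; nothing more can be done
None
```

The job is handed in: both pots are in the canister with its lid seated, all three vials stand in the tray, and the timer, bottle, pen and tweezers were left where they were; no verdict was returned.

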